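# Post a used coffee pod through the sprung flap of the pod caddy

## Task

Push the used coffee pod into the pod caddy: with one finger press the sprung flap down and keep it open, and with the other finger slide the pod along the deck and over the edge so that it drops inside, never onto a shut flap. Do not lift the pod, let the flap close again with the pod inside, and leave the mug, the wooden dish and the biscuit jar undisturbed.

Things in the scene. Friction and masses are not known exactly. Their poses are not given: they have to be found in the camera images.
- caddy: low aluminium caddy for used coffee pods with a black top, fixed to the worktop, 132 (x) x 262 (y) x 105 mm high. Origin: centre of its underside; z up, y along its long side. Top surface at z = 105 mm. The top is a solid loading deck from y = -131 to -35 mm, then an open mouth closed by a flush grey flap, and a 16 mm end strip
- mouth_edge (a point): fixed point on the top surface, on the edge between deck and mouth, at the lane's centre line (caddy x 0, y -35, z 105 mm); axes as the caddy's. On the deck two rails 6 mm high, 46 mm apart inside, form the lane that leads the pod in +y to this edge. The mouth spans caddy x -38 to +38, y -35 to +115 mm, with no cover above it
- caddy_floor (a point): centre of the caddy's inner floor (caddy x 0, y 0, z 8 mm). The inside is hollow and empty under mouth and deck alike, with walls 4 mm thick; a pod dropped in may come to rest anywhere on this floor, in any attitude
- flap (a joint): angle of the flap (rad): 0 shut, to 1.3 fully pressed down. Plate 72 x 146 x 4 mm hinged on the mouth's rear side (axis along the caddy's y at x +37, z 104.5 mm): the front edge swings down. A spring always shuts it; a pod on the shut flap does not open it. At 0.8 rad or more the pod slides in past the front edge
- flap_press (a point): point on the flap's top face, 37 mm from the hinge (caddy x 0 mm when shut, in line with the lane), at the middle of its length (caddy y +40 mm); it moves with the flap. Pressed this far from the hinge the flap takes about 2 N to start and about 4 to 7 N at 0.8 rad, where the flap's front edge is 52 mm lower. A finger may slide along the flap in y
- pod: used aluminium coffee pod standing loose in the lane on the deck, flange down: flange 37 mm wide and 2 mm thick, above it a tapered cup 31 mm wide, 28 mm near the top; 27.5 mm high, about 20 g. Origin: centre of its underside, z up. Its centre starts 24 to 40 mm before the mouth's edge. Pushed below half its height it slides without tipping
- red_mug: mug, 82 x 115 x 85 mm, standing loose to the right of the caddy; origin at the centre of its underside; must stay where it is
- wood_dish: small low turned wooden dish, 93 mm wide, 27 mm high, loose to the left of the caddy; origin at the centre of its underside; must stay where it is
- biscuit_jar: glass jar with a flat lid, 100 mm wide, 127 mm high, loose behind the caddy to the right; origin at the centre of its underside; must stay where it is

How it is judged:
By the outcome, as a careful person would: the job done as asked, in the order asked, and still so for the second after the job is handed in, with the robot touching nothing.
It also fails if it takes over 32 s, if anything falls off the work surface, if the arm or the gripper's body presses on something with over 40 N, if the wrist force passes 120 N, or if a joint passes its speed limit or range.

## Robot

A 7-joint arm with a two-finger parallel gripper is mounted at the origin on a cart in front of the work surface, level with it; the furniture and walls round the work are solid. World frame = base frame: x ahead of the robot, y to its left, z up, the work surface at z = 0. Lengths are in mm, angles in rad, forces in N, time in s.
With the tool pointing down it reaches from about 400 to 875 mm from the base axis. Payload 4.4 kg.
Tool frame: the origin (TCP) lies at the very end of the fingers, on their centre line; the grasp point (between the pads) lies 19 mm behind it; z points along the fingers, y is the line along which they close (so a half turn about z gives the same grasp; the last joint's range is limited). The gripper opens to 85 mm and grips with 20 to 120 N. Pads are 22 mm wide; open, the fingers measure 114 mm over their backs; the gripper's body (76 mm by 85 mm) begins 54 mm behind the grasp point. The pads swing forward as they close: fully open they stand 13 mm farther back than shut.
Start: joints at [-1.187, 0.628, 0.038, 1.517, -0.027, 0.996, -0.02], TCP at [282.59, 585.372, 231.313] pointing down, gripper open.
Joint ranges: [-3.06, 3.06], [-0.37, 2.12], [-1.25, 1.32], [0.18, 2.47], [-1.1, 4.24], [0.23, 1.98], [-2.94, 2.94]. Speed limits (rad/s): [2.57, 2.57, 3.14, 3.14, 3.14, 3.14, 3.14].

## Interface

Orientations are given as [roll, pitch, yaw] about the fixed x, y, z axes, in that order (R = Rz(yaw) Ry(pitch) Rx(roll)).
In Python, from cell import read_state, get_image, camera_info, finish_job gives the robot as it stands.
- The arm moves only by the tool play_rows, never from a script. Its argument "deltas" is one flat list of numbers, 7 for each row, row after row: the shift along the tool's x, y, z in mm, then the turn, a rotation vector about the tool's x, y, z in rad, then the opening, from 0 (shut) to 1 (fully open). In form: [dx, dy, dz, ax, ay, az, grip, dx, dy, dz, ax, ay, az, grip, ...]. A call has 1 to 10 rows; each row is the pose to reach, as a shift and turn from the pose commanded when the call began, along the tool's axes at that moment; what a row does not reach only later rows make up. A row lasts 1/8 s, in which the tool goes at most 62.5 mm and 10.7 degrees, less where a joint would pass 70% of its speed; a pose out of reach is approached as far as the arm can. A call with a gripper value outside its range is refused whole. The fingers move at their own pace and stop on an object; the grip force is fixed at half the most. Time passes only in rows, so rows that repeat a pose let the fingers close. It gives the time, the measured TCP pose, the force, the opening and the grip force at its end, in the units of the state.
- read_state(): the state, without advancing time (a new reading comes with each control period).
- get_image(name): name is "scene" or "side" or "wrist"; returns the picture (420x560x3 uint8, red, green, blue); there is no depth.
- camera_info(name): a dict with "fx", "fy", "cx", "cy" (pixels), "T" (4x4, takes a point from camera to world coordinates). Camera axes: x right, y down, z forward; pixel columns grow to the right and rows downward; lengths in mm; the calibration is good to about 2 mm. A picture is of the moment at which its call begins: read the wrist's pose just before it. camera_info takes no time and is no camera call; for the wrist camera it gives the pose at the moment of the call.
- finish_job(): hands the job in; it is judged then, once.
The state is a dict: "clock": time; "qpos": joint angles; "qd": joint speeds; "tau": joint torques, N m; "eef_pos": TCP position; "tool_rot": TCP orientation; "force": force on the tool from outside, world axes, zero at the start; "torque": the same for the moment, N m; "width": finger opening in mm; "gripper_force": force on a finger pad.
Only numpy, scipy, OpenCV 4.12 (cv2) and the standard library are available. Lean on these libraries where they do the work, as an engineer would, in place of code of your own. Each camera call takes 0.05 s, during which the arm holds its last target. There are 200 camera calls.

## Working session

There is one attempt and no reset: what is moved stays moved. The work goes in short steps, Python scripts to look and compute and a tool call to move; the robot and the scene stay as the last step left them, time stands still between calls to the robot, and variables do not carry over. Pictures are saved under pics/ and viewed, at most 10 in all, crops included, and the job is handed in when it is done.

Besides the shell and the picture viewer there is one more tool, called after "Call:" as name(argument=value, ...) on one line, values as JSON. play_rows: Moves the arm, as the interface text tells. Its arguments: {"type":"object","properties":{"deltas":{"type":"array"}},"required":["deltas"]}

```bash
mkdir -p pics; python3 - <<'E'
from cell import *
import cv2,numpy as np
s=read_state();print(s)
a=get_image("scene");b=get_image("side")
for n,i in(("scene",a),("side",b)):
    cv2.imwrite(f"pics/{n}0.png",i[:,:,::-1]);c=camera_info(n);print(n,c["fx"],c["cx"],c["cy"],np.round(c["T"],3).tolist())
E
```

```text
{'clock': 0.0, 'qpos': array([-1.18681801,  0.62935219,  0.03842139,  1.51837083, -0.02701566,
        0.99632929, -0.02001785]), 'qd': array([-0.0017021 , -0.00076354, -0.00024205,  0.00035664,  0.00072238,
       -0.00074915, -0.00230358]), 'tau': array([ 4.62803018e-04, -5.63410699e+01,  1.22599114e+00, -1.93440807e+01,
        1.09496748e-02,  1.05620432e-02,  9.18709333e-06]), 'eef_pos': array([282.27937172, 584.79768159, 230.3838946 ]), 'tool_rot': array([-3.13965012e+00,  1.09528608e-06,  2.69180454e+00]), 'force': array([-0.16421246, -0.45825347,  0.34136857]), 'torque': array([ 0.04135734, -0.00361218, -0.04979574]), 'gripper_force': 0.0, 'width': 85.47483908090025}
scene 488.5262773626315 288.1717988564707 208.7712146135522 [[0.736, -0.512, 0.443, -6.839], [-0.677, -0.542, 0.499, -602.312], [-0.016, -0.667, -0.745, 996.567], [0.0, 0.0, 0.0, 1.0]]
side 464.51488236422455 282.93905217879166 219.25163449924867 [[0.239, -0.787, 0.569, -311.056], [-0.971, -0.202, 0.128, -217.634], [0.014, -0.583, -0.812, 1278.474], [0.0, 0.0, 0.0, 1.0]]
```

View pics/scene0.png

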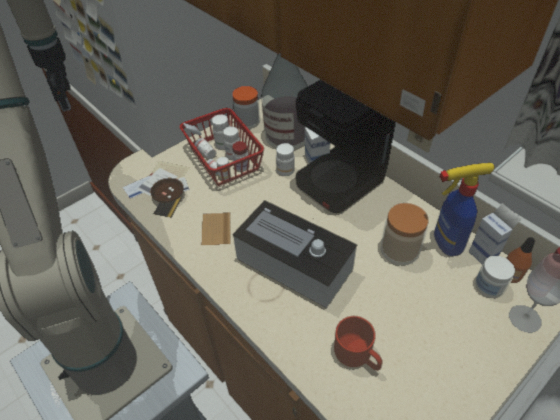

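View pics/side0.png

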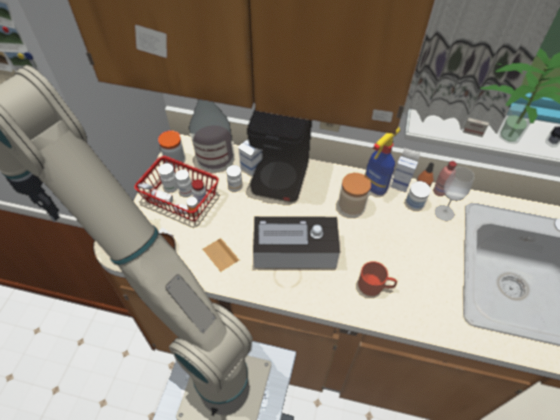

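The caddy is mid-picture: in scene its black top spans about (237–353, 207–275), with the pod at (317,246) at the right end and the flap at about (282,231). The mug is at (355,342), the jar at (405,235) and the dish at (167,190). Next I'll measure the top corners and the pod.

```bash
cat > h.py <<'E'
import cv2,numpy as np
from cell import *
def ray(n,uv,z,c=None):
    c=c or camera_info(n);T=np.array(c["T"]);d=T[:3,:3]@np.array([(uv[0]-c["cx"])/c["fx"],(uv[1]-c["cy"])/c["fy"],1]);o=T[:3,3]
    return (o+d*(z-o[2])/d[2])
E
python3 - <<'E'
from h import *
out=[]
for n,x0,y0,w,h in(("scene",225,195,140,110),("side",235,200,120,80)):
    im=cv2.imread(f"pics/{n}0.png");cr=im[y0:y0+h,x0:x0+w];k=400//w+0
    cr=cv2.resize(cr,(400,300),interpolation=cv2.INTER_CUBIC);out.append(cr)
    g=cv2.cvtColor(im,cv2.COLOR_BGR2GRAY)
    m=np.zeros_like(g);m[y0:y0+h,x0:x0+w]=(g[y0:y0+h,x0:x0+w]<52)*255
    m=cv2.morphologyEx(m,cv2.MORPH_OPEN,np.ones((3,3)))
    cs=max(cv2.findContours(m,cv2.RETR_EXTERNAL,2)[0],key=cv2.contourArea)
    hull=cv2.convexHull(cs);q=cv2.approxPolyDP(hull,5,True)[:,0]
    print(n,cv2.contourArea(hull))
    for p in q: print(p,np.round(ray(n,p,105)))
cv2.imwrite("pics/c.png",np.hstack(out))
E
```

```text
scene 2083.5
[310 225] [526. -79. 105.]
[334 236] [ 543. -141.  105.]
[339 248] [ 526. -173.  105.]
[332 270] [ 471. -205.  105.]
[319 278] [ 435. -200.  105.]
[279 253] [417. -90. 105.]Traceback (most recent call last):
  File "<stdin>", line 9, in <module>
ValueError: max() iterable argument is empty
```

```bash
python3 - <<'E'
from h import *
out=[]
for n,x0,y0,w,h in(("scene",225,195,140,105),("side",240,205,112,84)):
    im=cv2.imread(f"pics/{n}0.png");cr=im[y0:y0+h,x0:x0+w]
    out.append(cv2.resize(cr,(400,300),interpolation=cv2.INTER_CUBIC))
cv2.imwrite("pics/c.png",np.hstack(out))
E
```

```text
(no output)
```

View pics/c.png

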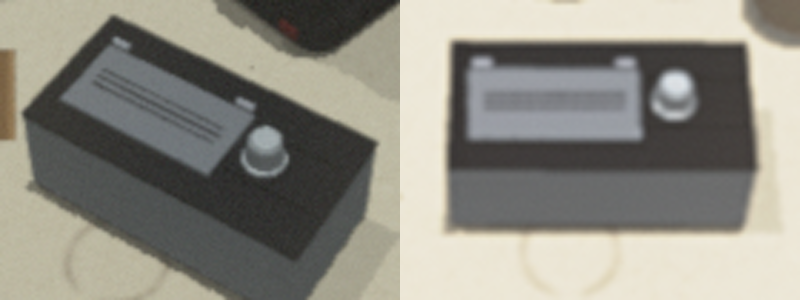

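In the scene crop the top's corners are at (113,15), (377,145), (297,262) and (24,113). In the side crop they're at (52,42), (346,43), (357,170) and (48,167). The pod's flange is at (265,157) in scene and (274,103) in side. The caddy is nearly aligned with the world axes.

```bash
python3 - <<'E'
from h import *
A=dict(scene=(225,195,140/400,[(113,15),(377,145),(297,262),(24,113)],[(110,42),(258,118),(209,176),(61,100)],(265,157)),
 side=(240,205,112/400,[(52,42),(346,43),(357,170),(48,167)],[(67,67),(241,67),(243,140),(68,139)],(274,103)))
for n,(x,y,k,c,f,p) in A.items():
    g=lambda q,z:ray(n,(x-.5+q[0]*k,y-.5+q[1]*k),z)
    C=np.array([g(q,105) for q in c]);F=np.array([g(q,105) for q in f])
    print(n);print(np.round(C,0)[:,:2].tolist(),np.round(F,0)[:,:2].tolist())
    m=C.mean(0);ev=(C[0]+C[3]-C[1]-C[2])/2;eu=(C[0]+C[1]-C[2]-C[3])/2
    print("ctr",m,"L",np.linalg.norm(ev),"W",np.linalg.norm(eu),"yaw",np.arctan2(-ev[0],ev[1]),np.arctan2(eu[1],eu[0]))
    ef=(F[0]+F[3]-F[1]-F[2])/2;print("flapctr",F.mean(0),"L",np.linalg.norm(ef),np.arctan2(-ef[0],ef[1]),"pod",g(p,106))
E
```

```text
scene
[[500.0, 58.0], [561.0, -195.0], [435.0, -229.0], [375.0, 25.0]] [[477.0, 36.0], [511.0, -110.0], [442.0, -125.0], [406.0, 15.0]]
ctr [467.51877295 -85.12646864 105.        ] L 260.71670529132837 W 129.56510994269797 yaw 0.23477394021315298 0.25845725380550283
flapctr [458.79644862 -46.18966916 105.        ] L 147.4691701742777 0.23816742026290968 pod [ 486.36014552 -142.88884738  106.        ]
side
[[501.0, 57.0], [564.0, -192.0], [437.0, -224.0], [376.0, 25.0]] [[478.0, 37.0], [515.0, -108.0], [442.0, -126.0], [407.0, 17.0]]
ctr [469.34514645 -83.36753861 105.        ] L 257.0050462069179 W 129.31698368634602 yaw 0.2427844871440847 0.24755672038814702
flapctr [460.72911021 -45.03454226 105.        ] L 148.78981070317639 0.24724011680012625 pod [ 484.97489069 -143.74537787  106.        ]
```

```bash
cat >> h.py <<'E'
from scipy.spatial.transform import Rotation as Ro
C=np.array([468.5,-84.3,0]);RC=Ro.from_euler("z",.241)
def goal(p,th,psi,e):
    "TCP pose putting the pusher's inner lower corner (fully open) at caddy point p"
    u=np.array([np.sin(psi),np.cos(psi),0]);k=np.array([0,0,1.])
    ty=u*np.cos(th)-k*np.sin(th);tz=-u*np.sin(th)-k*np.cos(th);tx=np.cross(ty,tz)
    R=RC*Ro.from_matrix(np.c_[tx,ty,tz]);L=np.array(p)+42.5*ty+e*tz
    return C+RC.apply(L),R
def delta(p,th,psi,e):
    s=read_state();R=Ro.from_euler("xyz",s["tool_rot"]);t,G=goal(p,th,psi,e)
    print("clock",s["clock"],"at",s["eef_pos"].round(1),"goal",t.round(1),"F",s["force"].round(1))
    print("delta",R.inv().apply(t-s["eef_pos"]).round(1),(R.inv()*G).as_rotvec().round(3))
def where(e):
    s=read_state();R=Ro.from_euler("xyz",s["tool_rot"])
    f=lambda v:RC.inv().apply(s["eef_pos"]+R.apply(v)-C).round(1)
    print("t",s["clock"],"F",s["force"].round(1),"w",s["width"],"pusher",f([0,-42.5,-e]),"press outer",f([0,57,-e]),"inner",f([0,42.5,-e]))
E
python3 - <<'E'
from h import *
delta((0,-87,220),np.radians(13),np.radians(8),0)
for n,z,q in(("scene",85,(355,330)),("scene",127,(406,220)),("scene",27,(167,190)),("side",85,(374,272)),("side",127,(355,186)),("side",0,(280,190))): print(n,q,ray(n,q,z).round())
E
```

```text
clock 0.1 at [282.3 584.9 230.5] goal [ 485.1 -127.6  210.4] F [ 0.3 -0.8 -0.4]
delta [-492.3 -553.4   21. ] [ 0.219 -0.063 -0.549]
scene (355, 330) [ 409. -331.   85.]
scene (406, 220) [ 686. -235.  127.]
scene (167, 190) [372. 329.  27.]
side (374, 272) [ 407. -334.   85.]
side (355, 186) [ 683. -230.  127.]
side (280, 190) [707.  24.   0.]
```

Call:
play_rows(deltas=[-25,-28,0,0,0,-0.03,1,-64,-72,0,0.03,-0.01,-0.07,1,-103,-116,0,0.05,-0.01,-0.12,1,-142,-160,0,0.06,-0.02,-0.16,1,-182,-205,0,0.08,-0.02,-0.2,1,-221,-249,0,0.1,-0.03,-0.25,1,-261,-293,0,0.12,-0.03,-0.29,1,-300,-338,0,0.13,-0.04,-0.33,1,-340,-382,0,0.15,-0.04,-0.38,1,-379,-426,0,0.17,-0.05,-0.42,1])

```text
clock: 1.35
eef_pos: [439.1, 35.0, 231.3]
tool_rot: [-2.966, 0.013, 3.115]
force: [1.1, 1.0, -0.4]
width: 85.1
gripper_force: 0.0
```

```bash
python3 - <<'E'
from h import *
delta((0,-87,180),np.radians(13),np.radians(8),0)
E
```

```text
clock 1.35 at [439.1  35.  231.3] goal [ 485.1 -127.6  170.4] F [ 1.1  1.  -0.4]
delta [ -49.4 -148.    88.8] [ 0.05  -0.013 -0.128]
```

Call:
play_rows(deltas=[-15,-50,10,0.02,0,-0.04,1,-28,-95,40,0.03,-0.01,-0.08,1,-40,-125,70,0.04,-0.01,-0.11,1,-49,-146,88,0.05,-0.01,-0.13,1,-49,-146,88,0.05,-0.01,-0.13,1,-49,-146,88,0.05,-0.01,-0.13,1])

```text
clock: 2.1
eef_pos: [483.9, -122.5, 170.9]
tool_rot: [-2.916, -0.003, -3.039]
force: [-0.4, -0.1, -0.2]
width: 85.6
gripper_force: 0.0
```

```bash
python3 - <<'E'
from h import *
delta((0,-87,145),np.radians(13),np.radians(8),0);where(0)
a=get_image("scene");c=get_image("side");w=get_image("wrist")
f=lambda i,x,y:cv2.resize(i[y:y+105,x:x+140],(400,300),interpolation=cv2.INTER_CUBIC)
cv2.imwrite("pics/d.png",np.vstack([np.hstack([f(a,225,170),f(c,230,190)]),np.hstack([cv2.resize(w,(400,300)),np.zeros((300,400,3),np.uint8)])])[:,:,::-1])
E
```

```text
clock 2.1 at [ 483.9 -122.5  170.9] goal [ 485.1 -127.6  135.4] F [-0.4 -0.1 -0.2]
delta [-0.7  2.9 35.7] [ 0.002 -0.003  0.002]
t 2.1 F [-0.4 -0.1 -0.2] w 85.63003431293792 pusher [  0.2 -81.8 180.4] press outer [ 13.5  14.2 158.1] inner [ 11.6   0.2 161.4]
```

View pics/d.png

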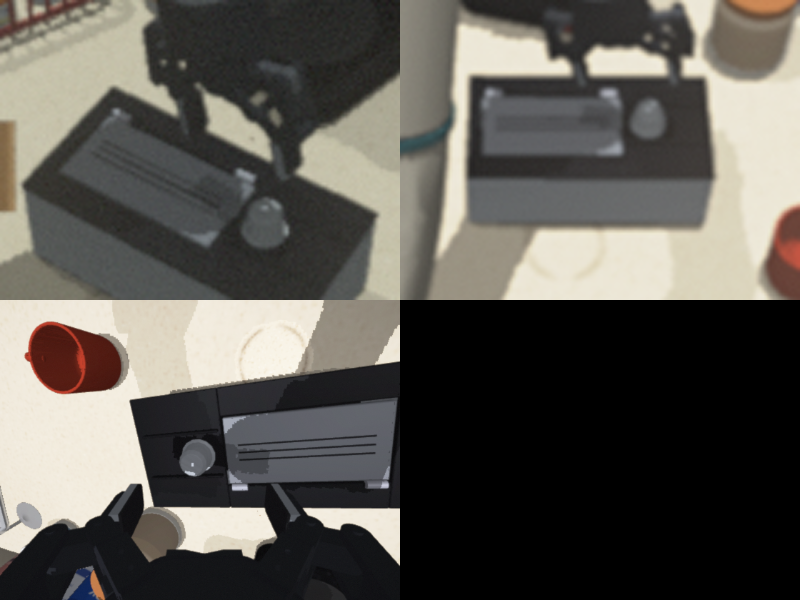

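The picture shows the pod at wrist crop (197,457), with the flap to its right. The fingertips are at scene crop (200,132) and (287,177), and side crop (183,82) and (277,82). I'll triangulate the tips and cross-check the caddy.

```bash
python3 - <<'E'
from h import *
k=.35
def tri(a,b):
    P=[];
    for n,q in(("scene",a),("side",b)):
        p0=ray(n,q,0);p1=ray(n,q,300);P.append((p0,(p1-p0)/np.linalg.norm(p1-p0)))
    A=sum(np.eye(3)-np.outer(d,d) for _,d in P);B=sum((np.eye(3)-np.outer(d,d))@p for p,d in P)
    return np.linalg.solve(A,B)
for nm,a,b in(("press",(200,132),(183,82)),("push",(287,177),(277,82))):
    p=tri((225+a[0]*k,170+a[1]*k),(230+b[0]*k,190+b[1]*k));print(nm,p.round(1),"local",RC.inv().apply(p-C).round(1))
s=read_state();R=Ro.from_euler("xyz",s["tool_rot"])
for e in(0,13): where(e)
L=lambda q,z:RC.inv().apply(ray("wrist",(q[0]*1.4,(q[1]-300)*1.4),z)-C).round(1)
for nm,q in dict(c1=(130,401),c2=(153,507),seam1=(217,390),seam2=(229,507),f1=(222,418),f2=(232,485),f3=(398,400)).items(): print(nm,L(q,105))
print("pod top?",L((203,452),132.5),"pod base",L((195,460),108))
E
```

```text
press [481.9 -73.1 164.5] local [ 15.7   7.7 164.5]
push [ 480.5 -169.3  197.4] local [ -8.6 -85.5 197.4]
t 2.25 F [0.8 0.5 0.1] w 85.45140410022856 pusher [  0.7 -81.6 180.8] press outer [ 13.9  14.4 158.5] inner [ 12.    0.4 161.8]
t 2.25 F [0.8 0.5 0.1] w 85.45140410022856 pusher [  1.1 -78.8 193.5] press outer [ 14.3  17.3 171.2] inner [ 12.4   3.3 174.5]
c1 [ -61.2 -127.6  105. ]
c2 [  68.6 -128.9  105. ]
seam1 [-60.7 -32.7 105. ]
seam2 [ 67.5 -34.2 105. ]
f1 [-33.3 -30.9 105. ]
f2 [ 40.2 -28.1 105. ]
f3 [-34.  114.6 105. ]
pod top? [ -8.1 -47.5 132.5] pod base [  8.3 -64.4 108. ]
```

```bash
sed -i 's/C=np.array(\[468.5,-84.3,0\])/C=np.array([469.7,-83.0,0])/' h.py; python3 - <<'E'
from h import *
delta((0,-87,139),np.radians(13),np.radians(8),8);where(8)
delta((0,-87,119),np.radians(13),np.radians(8),8)
E
```

```text
clock 2.25 at [ 484.3 -122.2  171.3] goal [ 486.5 -128.1  121.6] F [0.8 0.5 0.1]
delta [-1.6  5.2 49.7] [ 0.001 -0.001  0.003]
t 2.25 F [0.8 0.5 0.1] w 85.45140410022856 pusher [ -0.5 -80.9 188.6] press outer [ 12.7  15.2 166.3] inner [ 10.8   1.2 169.6]
clock 2.25 at [ 484.3 -122.2  171.3] goal [ 486.5 -128.1  101.6] F [0.8 0.5 0.1]
delta [-1.6  9.7 69.2] [ 0.001 -0.001  0.003]
```

Call:
play_rows(deltas=[-1.5,-4,5,0,0,0,1,-1.5,0,25,0,0,0,1,-1.5,3,40,0,0,0,1,-1.5,4,45,0,0,0,1,-1.5,4,45,0,0,0,1])

```text
clock: 2.88
eef_pos: [486.1, -129.5, 126.0]
tool_rot: [-2.915, -0.003, -3.04]
force: [0.2, 0.9, -0.2]
width: 85.3
gripper_force: 0.0
```

```bash
python3 - <<'E'
from h import *
where(8)
a=get_image("scene");w=get_image("wrist")
f=lambda i,x,y:cv2.resize(i[y:y+105,x:x+140],(400,300),interpolation=cv2.INTER_CUBIC)
cv2.imwrite("pics/e.png",np.hstack([f(a,225,180),cv2.resize(w,(400,300))])[:,:,::-1])
E
```

```text
t 2.875 F [ 0.2  0.9 -0.2] w 85.31308190024065 pusher [ -0.6 -88.3 143.3] press outer [ 12.8   7.8 121. ] inner [ 10.8  -6.2 124.2]
```

View pics/e.png

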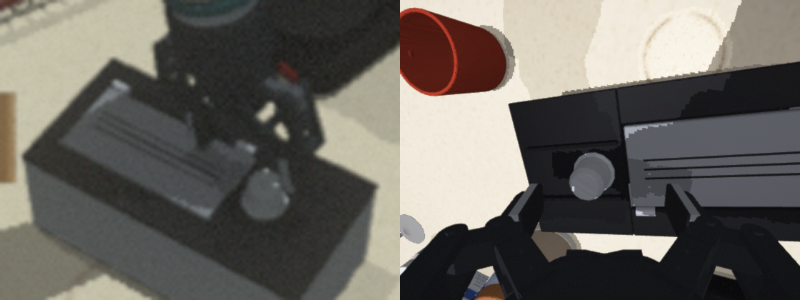

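Call:
play_rows(deltas=[0,1.8,7.8,0,0,0,1,0,1.8,7.8,0,0,0,1])

```text
clock: 3.22
eef_pos: [485.7, -129.4, 117.6]
tool_rot: [-2.916, -0.004, -3.04]
force: [-0.7, -0.3, -0.6]
width: 85.6
gripper_force: 0.0
```

Call:
play_rows(deltas=[0,1.1,4.9,0,0,0,1,0,1.1,4.9,0,0,0,1,0,1.1,4.9,0,0,0,1])

```text
clock: 3.6
eef_pos: [486.0, -129.5, 112.9]
tool_rot: [-2.915, -0.003, -3.04]
force: [-0.2, 0.1, -0.5]
width: 85.5
gripper_force: 0.0
```

Call:
play_rows(deltas=[0,1.1,4.9,0,0,0,1,0,1.1,4.9,0,0,0,1,0,1.1,4.9,0,0,0,1])

```text
clock: 3.98
eef_pos: [486.0, -129.5, 107.9]
tool_rot: [-2.915, -0.003, -3.04]
force: [0.6, -0.1, -0.4]
width: 85.4
gripper_force: 0.0
```

Call:
play_rows(deltas=[0,1.1,4.9,0,0,0,1,0,1.1,4.9,0,0,0,1,0,1.1,4.9,0,0,0,1])

```text
clock: 4.35
eef_pos: [485.8, -129.6, 102.9]
tool_rot: [-2.915, -0.003, -3.04]
force: [0.2, -0.2, 0.7]
width: 85.3
gripper_force: 0.0
```

Call:
play_rows(deltas=[0,1.1,4.9,0,0,0,1,0,1.1,4.9,0,0,0,1,0,1.1,4.9,0,0,0,1])

```text
clock: 4.72
eef_pos: [486.2, -129.6, 98.1]
tool_rot: [-2.915, -0.002, -3.04]
force: [-0.7, 0.5, 4.4]
width: 85.6
gripper_force: 2.2
```

```bash
python3 - <<'E'
from h import *
where(13)
E
```

```text
t 4.725 F [-0.7  0.5  4.4] w 85.57257573481787 pusher [ -0.3 -87.3 120.3] press outer [13.   8.7 98. ] inner [ 11.1  -5.3 101.2]
```

```bash
python3 - <<'E'
from h import *
delta((2,-87,109.5),np.radians(15),np.radians(8),15);delta((2,-30,109.5),np.radians(15),np.radians(8),15)
E
```

```text
clock 4.725 at [ 486.2 -129.6   98.1] goal [ 488.6 -130.    84. ] F [-0.7  0.5  4.4]
delta [-2.4  2.5 13.9] [ 0.036 -0.002  0.001]
clock 4.725 at [ 486.2 -129.6   98.1] goal [475.  -74.7  84. ] F [-0.7  0.5  4.4]
delta [ 5.5 57.5  1.2] [ 0.036 -0.002  0.001]
```

Call:
play_rows(deltas=[-1,0.5,3,0.01,0,0,1,-2,1,6,0.02,0,0,1,-2.4,2,9,0.036,0,0,1,-2.4,2.4,11,0.036,0,0,1,-2.4,2.4,11,0.036,0,0,1])

```text
clock: 5.35
eef_pos: [487.4, -129.7, 86.8]
tool_rot: [-2.879, -0.005, -3.04]
force: [-1.0, 0.6, 8.0]
width: 85.6
gripper_force: 3.5
```

```bash
python3 - <<'E'
from h import *
where(15);print(read_state()["torque"])
delta((2,-87,109.5),np.radians(15),np.radians(8),15)
a=get_image("scene");w=get_image("wrist");c=get_image("side")
f=lambda i,x,y:cv2.resize(i[y:y+105,x:x+140],(400,300),interpolation=cv2.INTER_CUBIC)
cv2.imwrite("pics/f.png",np.vstack([np.hstack([f(a,225,180),f(c,230,190)]),np.hstack([cv2.resize(w[60:360,:400],(400,300)),f(w,200,180)])])[:,:,::-1])
E
```

```text
t 5.35 F [-1.   0.6  8. ] w 85.63672990398807 pusher [  1.  -86.3 112.3] press outer [14.2  8.8 86.5] inner [12.3 -5.  90.2]
[0.3955892  0.45539226 0.00804282]
clock 5.35 at [ 487.4 -129.7   86.8] goal [ 488.6 -130.    84. ] F [-1.   0.6  8. ]
delta [-1.3  0.2  2.8] [-0.001 -0.005  0.002]
```

View pics/f.png

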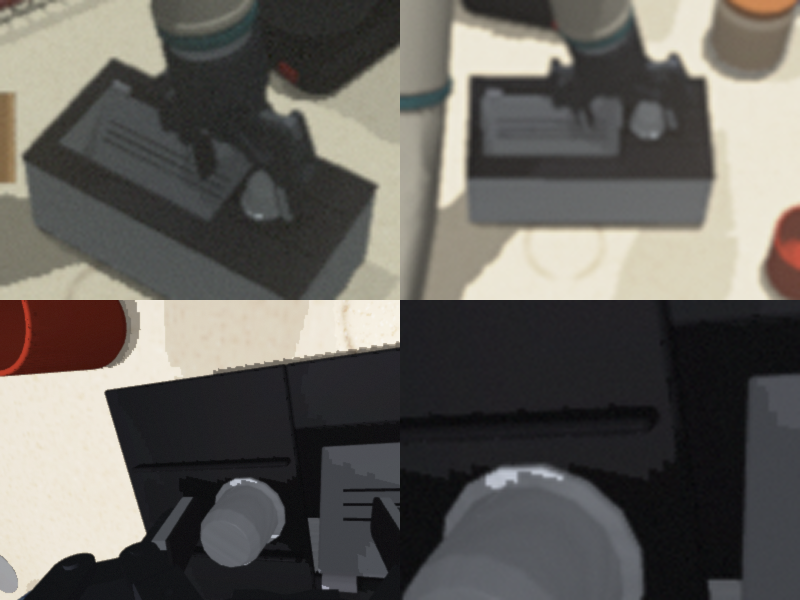

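Both fingers are in place: the pusher is behind the pod and the flap is partly pressed. The flap's front corner is at about wrist px (322,207). I'll work out the flap angle from that corner.

```bash
cat >> h.py <<'E'
def flapang(uv):
    a,b=[RC.inv().apply(ray("wrist",uv,z)-C) for z in(0,105)]
    t=(-33-a[1])/(b[1]-a[1]);p=a+t*(b-a);print("corner",p.round(1),"r",np.hypot(p[0]-37,p[2]-104.5),"ang",np.arctan2(104.5-p[2],37-p[0]))
    for A in np.arange(.3,1.3,.1):
        c=camera_info("wrist");T=np.linalg.inv(np.array(c["T"]));q=C+RC.apply([37-72*np.cos(A),-33,104.5-72*np.sin(A)]);m=T[:3,:3]@q+T[:3,3]
        print(round(A,1),(m[:2]/m[2]*c["fx"]+[c["cx"],c["cy"]]).round(),end=" ")
E
python3 - <<'E'
from h import *
flapang((322.5,207.3))
E
```

```text
corner [ -9.6 -33.   43.3] r 76.9454898054027 ang 0.9206281671249436
0.3 [307. 189.] 0.4 [310. 191.] 0.5 [313. 193.] 0.6 [315. 197.] 0.7 [318. 201.] 0.8 [320. 206.] 0.9 [322. 212.] 1.0 [324. 219.] 1.1 [325. 226.] 1.2 [327. 233.]
```

Call:
play_rows(deltas=[-1.3,0.2,1.5,0,0,0,1,-2,0.2,3.2,0,0,0,1,-2,0.2,3.2,0,0,0,1])

```text
clock: 5.88
eef_pos: [488.5, -130.1, 83.5]
tool_rot: [-2.879, -0.006, -3.04]
force: [-4.1, 1.7, 7.8]
width: 85.3
gripper_force: 3.7
```

```bash
python3 - <<'E'
from h import *
where(15)
for y in(-62,-40,-28): delta((2.5,y,109),np.radians(15),np.radians(8),15)
E
```

```text
t 5.875 F [-4.1  1.7  7.8] w 85.32866551562996 pusher [  2. -87. 109.] press outer [15.3  8.1 83.2] inner [13.3 -5.7 87. ]
clock 5.875 at [ 488.5 -130.1   83.5] goal [ 483.2 -105.6   83.5] F [-4.1  1.7  7.8]
delta [ 2.9 24.  -6.4] [-0.001 -0.006  0.002]
clock 5.875 at [ 488.5 -130.1   83.5] goal [477.9 -84.3  83.5] F [-4.1  1.7  7.8]
delta [  5.9  45.1 -12.1] [-0.001 -0.006  0.002]
clock 5.875 at [ 488.5 -130.1   83.5] goal [475.  -72.6  83.5] F [-4.1  1.7  7.8]
delta [  7.6  56.6 -15.1] [-0.001 -0.006  0.002]
```

Call:
play_rows(deltas=[0.6,5,-1.3,0,0,0,1,1.2,10,-2.7,0,0,0,1,1.8,15,-4,0,0,0,1,2.4,20,-5.3,0,0,0,1,2.9,24,-6.4,0,0,0,1,2.9,24,-6.4,0,0,0,1])

```text
clock: 6.62
eef_pos: [480.9, -108.0, 83.3]
tool_rot: [-2.877, -0.011, -3.043]
force: [-5.2, -3.7, 2.8]
width: 85.9
gripper_force: 3.3
```

```bash
python3 - <<'E'
from h import *
where(15)
flapang((322.5,207.3))
for y in(-40,-26): delta((2.5,y,109),np.radians(15),np.radians(8),15)
w=get_image("wrist")
cv2.imwrite("pics/g.png",cv2.resize(w[140:350,150:430],(800,600))[:,:,::-1])
E
```

```text
t 6.625 F [-5.2 -3.7  2.8] w 85.88264064439522 pusher [-1.000e-01 -6.370e+01  1.089e+02] press outer [13.3 31.4 82.9] inner [11.3 17.6 86.6]
corner [ 27.1 -33.  -87.9] r 192.61282217198385 ang 1.5195367426666593
0.3 [263. 196.] 0.4 [268. 197.] 0.5 [272. 199.] 0.6 [276. 203.] 0.7 [280. 207.] 0.8 [283. 212.] 0.9 [287. 218.] 1.0 [289. 224.] 1.1 [292. 231.] 1.2 [294. 238.] clock 6.625 at [ 480.9 -108.    83.3] goal [477.9 -84.3  83.5] F [-5.2 -3.7  2.8]
delta [ 0.6 23.  -6.4] [-0.003 -0.011  0.   ]
clock 6.625 at [ 480.9 -108.    83.3] goal [474.6 -70.7  83.5] F [-5.2 -3.7  2.8]
delta [  2.6  36.4 -10.1] [-0.003 -0.011  0.   ]
```

View pics/g.png

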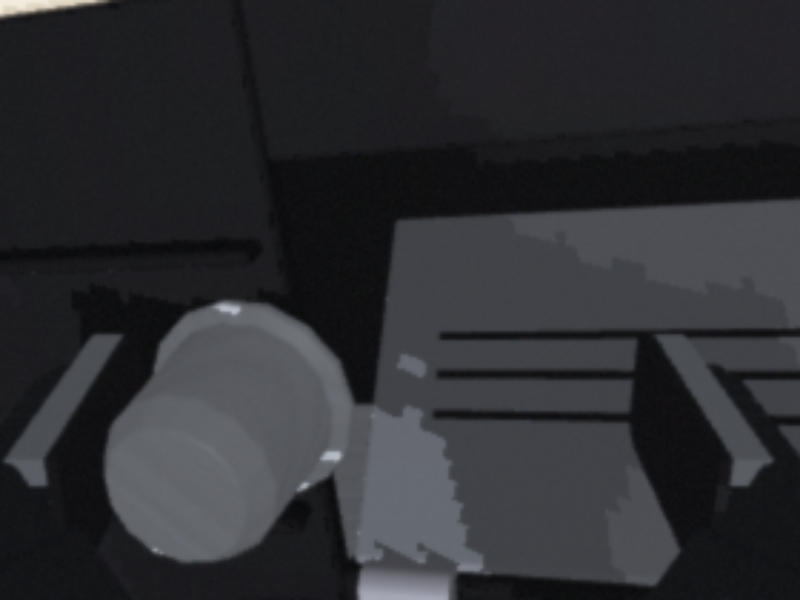

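The pod is upright at the mouth's edge, and the flap's front corner at about px (288,217) puts the flap near 0.92 rad. I'll open it a bit more, then push the pod over.

Call:
play_rows(deltas=[-1,0,0.8,0.015,0,0,1,-2,0,1.5,0.03,0,0,1,-1.5,5,0.2,0.03,0,0,1,-1,10,-1.2,0.03,0,0,1,-0.5,15,-2.6,0.03,0,0,1,0,20,-4,0.03,0,0,1,0.5,25,-5.4,0.03,0,0,1,0.8,30,-6.8,0.03,0,0,1,1.3,36,-8.5,0.03,0,0,1,1.3,36,-8.5,0.03,0,0,1])

```text
clock: 7.92
eef_pos: [474.6, -71.6, 82.0]
tool_rot: [-2.846, -0.013, -3.043]
force: [-6.9, -4.3, 3.3]
width: 85.3
gripper_force: 3.8
```

```bash
python3 - <<'E'
from h import *
where(15)
w=get_image("wrist")
cv2.imwrite("pics/i.png",cv2.resize(w[140:350,150:430],(800,600))[:,:,::-1])
E
```

```text
t 7.925 F [-6.9 -4.3  3.3] w 85.28168968875897 pusher [  2.7 -26.1 108.7] press outer [15.8 68.2 79.7] inner [13.9 54.5 83.9]
```

View pics/i.png

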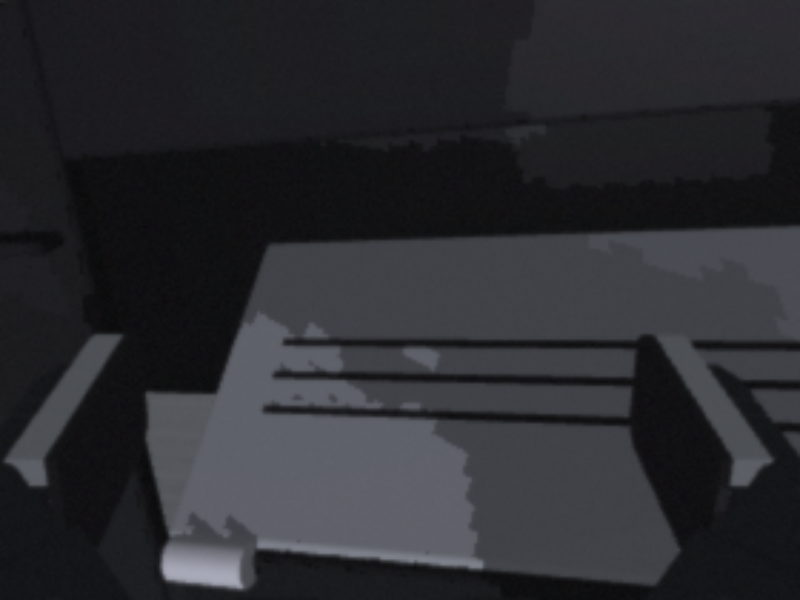

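The pod has gone in: nothing is left on the deck or the flap. I'll raise straight up so the flap closes.

Call:
play_rows(deltas=[0,-2,-7,0,0,0,1,0,-4,-14,0,0,0,1,0,-6,-21,0,0,0,1,0,-9,-30,0,0,0,1,0,-14,-48,0,0,0,1,0,-22,-76,0,0,0,1,0,-31,-105,0,0,0,1,0,-40,-134,0,0,0,1,0,-40,-134,0,0,0,1,0,-40,-134,0,0,0,1])

```text
clock: 9.22
eef_pos: [480.3, -68.2, 221.9]
tool_rot: [-2.85, -0.003, -3.039]
force: [0.2, 0.6, 0.7]
width: 85.4
gripper_force: 0.0
```

```bash
python3 - <<'E'
from h import *
where(15)
w=get_image("wrist");a=get_image("scene")
cv2.imwrite("pics/j.png",np.hstack([cv2.resize(w,(400,300)),cv2.resize(a,(400,300))])[:,:,::-1])
E
```

```text
t 9.225 F [0.2 0.6 0.7] w 85.36936919703203 pusher [  8.9 -24.2 248.5] press outer [ 22.   70.2 219.9] inner [ 20.1  56.4 224.1]
```

View pics/j.png

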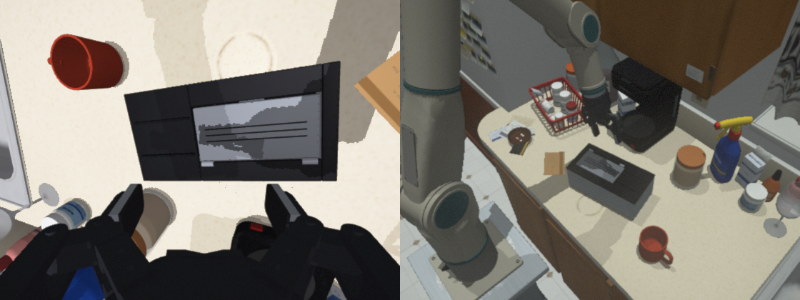

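The flap is flush and shut, the deck is empty, and the mug, jar and dish are where they started. The robot is clear, so I'm handing in.

```bash
python3 -c "
from cell import *
print(finish_job())"
```

```text
the job is handed in; nothing more can be done
None
```

I pushed the pod over the edge with one finger while the other held the flap open at roughly 0.9–1.0 rad; the flap then closed, the mug, dish and jar looked unmoved, and I handed in at about 9.3 s; I inferred the pod is inside from the empty deck and flap, as no camera showed it in the caddy.

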